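# Hold an offset swing arm level over its bench stand

### The arm

A 7-joint arm with a two-finger parallel gripper is mounted at the origin on the work surface; the furniture and walls round the work are solid. World frame = base frame: x ahead of the robot, y to its left, z up, the work surface at z = 0. Lengths are in m, angles in degrees, forces in N, time in s.
With the tool pointing down it reaches from about 0.425 to 0.875 m from the base axis. Payload 4.7 kg.
Tool frame: the origin (TCP) lies on the mounting face of the last link; the fingertips stand 182 mm ahead of it and the grasp point (between the pads) lies 164 mm ahead of it; z points along the fingers, x is the direction in which the jaws open and shut, and the axes are right-handed (so a half turn about z gives the same grasp; the last joint's range is limited). The gripper opens to 87 mm and grips with 3 to 60 N. Pads are 19 mm wide; open, the fingers measure 117 mm over their backs; the gripper's body (75 mm by 190 mm) begins 51 mm behind the grasp point.
Start: joints at [-70.239, 18.392, -4.016, 83.108, 1.295, 78.541, -3.26], TCP at [0.211, 0.615, 0.405] pointing down, gripper open.
Joint ranges: [-163.93, 163.93], [-17.29, 119.83], [-79.2, 71.16], [3.27, 140.29], [-89.18, 269.18], [5.43, 117.66], [-154.24, 154.24]. Speed limits (degrees/s): [147.25, 147.25, 180, 180, 180, 180, 180].

### API

Orientations are given as [roll, pitch, yaw] about the fixed x, y, z axes, in that order (R = Rz(yaw) Ry(pitch) Rx(roll)).
In Python, from cell import status, cams, env, outline_of, landmark_of gives the robot as it stands. The module is installed in compiled form; this text tells all that it offers.
- The arm moves only by the tool jog_arm, never from a script. Its argument "rows" is a list of rows, each a list of 7 numbers: the closure, from 0 (fully open) to 1 (shut), then the shift along the tool's x, y, z in m, then the turn, a rotation vector about the tool's x, y, z in degrees. A call has 1 to 12 rows; each row shifts and turns the commanded pose from where the row before left it, along the tool's axes as they then stand; what a row does not reach is not made up. A row lasts 1/12 s, in which the tool goes at most 41.7 mm and 7.16 degrees, less where a joint would pass 70% of its speed; a pose out of reach is approached as far as the arm can. A call with a gripper value outside its range is refused whole. The fingers move at their own pace and stop on an object; "grip_force" is the grip in N (left out, the last holds). Time passes only in rows, so rows that do not move let the fingers close. It gives the time, the measured TCP pose, the force and the opening at its end, in the units of the state.
- status.get_obs(): the state, without advancing time (a new reading comes with each control period).
- cams.read_camera(name): name is "scene" or "top" or "wrist"; returns (picture, depth): 480x640x3 uint8, red, green, blue; 480x640 float32, m along the optical axis (not along the pixel's ray), 0 where there is no reading.
- cams.camera_params(name): a dict with "vfov" (degrees; the focal length in pixels is half the picture's height over the tangent of half this angle, whatever the lens; pixels are square), "cx", "cy" (the principal point, pixels), "k1" (the pictures are not rectified: a ray, as slopes to the right and down, at radius r is drawn at 1 + k1 r^2 times it, then the intrinsics apply), "eye" and "attitude" of the camera in the world. Camera axes: x right, y up, looking along -z (the intrinsics and any distortion apply to the point x, -y, -z); pixel columns grow to the right and rows downward; lengths in m; the calibration is good to about 2 mm. A picture is of the moment at which its call begins: read the wrist's pose just before it. camera_params takes no time and is no camera call; for the wrist camera it gives the pose at the moment of the call.
- env.sign_off(): hands the job in, once; it reports no verdict.
Trained networks look in the newest picture that a camera, given by its name, has taken for a name from the list of things; names that differ only in an ending like _2 or _b are one class to them, and where a whole thing is asked for, a point or a joint stands for the part that bears it (a point fixed in the world has none). Each returns a list of dicts, best first, with "conf" (0 to 1); they miss things now and then, are a little off and sometimes report something else, mostly with a low value. They report only what shows in the picture. A call takes as long as a camera call. They do not tell look-alikes from the thing itself.
- outline_of(camera, name): "pixels" (480x640 bool, what is visible of it) and "box" ([left, top, right, bottom] in pixels, round what is visible of it).
- landmark_of(camera, name): "position" ([row, column] in pixels: a listed point, or the origin of a listed thing).
The state is a dict: "time_s": time; "qpos": joint angles; "joint_velocities": joint speeds; "effort": joint torques, N m; "tool_pos": TCP position; "tool_rot": TCP orientation; "force": force on the tool from outside, world axes, zero at the start; "wrist_torque": the same for the moment, N m; "grip_width": finger opening in m.
Only numpy, scipy, OpenCV 4.12 (cv2) and the standard library are available. Lean on these libraries where they do the work, as an engineer would, in place of code of your own. Each camera call takes 0.05 s, during which the arm holds its last target. There are 200 camera calls.

### The job

Assemble the bench stand: first put the brass bush into the stand's bored boss, flange up and fully seated, and let go of it. Then pick the blue swing arm up by its balance point and hold it level over the stand, hub above the bush and end eye above the rest post, with the hub's underside about 5 cm above the bush, so that a colleague can fit the pivot pin; finish while holding it there, still, and leave the other things on the bench as they are.

Things in the scene. Friction and masses are not known exactly. Their poses are not given: they have to be found in the camera images.
- socket (a point): The stand (fixed to the bench) is a grey base plate 232 x 68 x 10 mm carrying two dark steel columns 170 mm apart on its long axis. This point is the centre of the mouth of the bored boss (the pocket for the bush): outer diameter 41 mm (45 mm in its lowest 4 mm), 29 mm bore, 31 mm deep, mouth 45 mm above the bench. z is up; x points along the plate to the rest post.
- rest (a point): Centre of the top face of the stand's solid rest post: diameter 30 mm, top 51 mm above the bench, with a steel pin 8 mm in diameter standing 8 mm above that face. 170 mm along x from socket. Same axes as socket. Four bolt heads 4 mm high lie on the plate between boss and post.
- bush_centre (a point): Centre, half-way up, of the loose brass flanged bush (63 to 117 g): 26 mm high in all; spigot 26 mm in diameter and 20 mm long, flange on top of it 46 mm in diameter and 6 mm thick, 16 mm bore. It starts standing on its spigot, flange up. z points from spigot to flange. The flange's mid-plane is 10 mm above this point; seated in the boss, the flange lies on the mouth and this point is 7 mm below socket.
- swing_hub (a point): Centre of the underside of the heavy hub of the loose blue swing arm (0.48 to 0.78 kg). Hub: 44 mm in diameter, 40 mm high, 17 mm vertical bore, and a small screw head standing out 8 mm on the side away from the bar. A straight bar, 12 mm wide and 18 mm high (16 to 34 mm above the underside), runs from the hub along x to the end eye. z is up; the arm starts upright on the bench, resting on hub and eye, both with their undersides on the bench.
- swing_balance (a point): The balance point (centre of mass along the bar) of the swing arm: in the bar, 48 mm from the hub's axis towards the eye, at the bar's mid-height, 25 mm above the underside. Grasp the bar here, across its 12 mm width. x points along the bar to the eye, z is up.
- swing_eye (a point): Centre of the underside of the swing arm's end eye: 24 mm in diameter, 34 mm high, 11 mm bore, 170 mm along x from swing_hub.
- swing_arm: The swing arm as a whole; the same point and axes as swing_hub.
- stand: The stand as a whole; origin at the centre of the underside of its plate, x along the plate to the rest post, socket at x = -85 mm, rest post at x = +85 mm.
- bush: The bush as a whole; origin at the centre of the underside of its spigot, z towards the flange.
- bottle: Bystander: bottle with blue cap, 64 mm in diameter, 159 mm high; origin at the centre of its underside.
- small_bottle: Bystander: bottle with red cap, 48 mm in diameter, 97 mm high; origin at the centre of its underside.
- petri_dish: Bystander: closed petri dish, 91 mm in diameter, 15 mm high; origin at the centre of its underside.
- calc: Bystander: calculator 128 x 68 x 14 mm; origin at the centre of its underside.
- pen: Bystander: marker with red cap lying down, 138 mm long, 12 mm thick; origin at the centre of its underside.
- tape: Bystander: roll of green tape lying flat, 71 mm in diameter, 19 mm high; origin at the centre of its underside.
- screwdriver: Bystander: small yellow screwdriver lying down, 164 mm long, 21 mm thick; origin at the centre of its underside.
Mind the look-alikes: they are no part of the job. Of the things that look like the bush, the smaller one is meant.

How it is judged:
By the outcome, as a careful person would: the job done as asked, in the order asked, and still so for the second after the job is handed in, while the arm keeps its last pose, push and grip.
It also fails if it takes over 54 s, if anything falls off the work surface, if the arm or the gripper's body presses on something with over 40 N, if the wrist force passes 120 N, or if a joint passes its speed limit or range.

## Working session

There is one attempt and no reset: what is moved stays moved. The work goes in short steps, Python scripts to look and compute and a tool call to move; the robot and the scene stay as the last step left them, time stands still between calls to the robot, and variables do not carry over. Pictures are saved under pics/ and viewed, about 8 in all and at most 12, crops included, and the job is handed in when it is done.

Besides the shell and the picture viewer there is one more tool, called after "Request:" as name([rows], argument=value, ...), one row to a line, values as JSON. jog_arm: Moves the arm, as the interface text tells. Its arguments: {"type":"object","properties":{"rows":{"type":"array"},"grip_force":{"type":"number"}},"required":["rows"]}

```bash
mkdir -p pics; cat > h.py <<'E'
import numpy as np, cv2
from scipy.spatial.transform import Rotation as R
from cell import status, cams, env, outline_of, landmark_of
def cp(n):
    return cams.camera_params(n)
def rot(a):
    a=np.array(a,float)
    return a if a.shape==(3,3) else R.from_euler('xyz',a,degrees=True).as_matrix()
def ray(p,rc):
    f=240/np.tan(np.radians(p['vfov']/2)); K=np.array([[f,0,p['cx']],[0,f,p['cy']],[0,0,1.]])
    u=cv2.undistortPoints(np.array([[[rc[1],rc[0]]]],float),K,np.array([p['k1'],0,0,0,0.]))[0,0]
    return rot(p['attitude'])@np.array([u[0],-u[1],-1.])
def atz(p,rc,z):
    d=ray(p,rc); e=np.array(p['eye']); return e+d*(z-e[2])/d[2]
def atd(p,rc,dep): return np.array(p['eye'])+ray(p,rc)*dep
def proj(p,X):
    f=240/np.tan(np.radians(p['vfov']/2)); c=rot(p['attitude']).T@(np.array(X)-np.array(p['eye']))
    x,y=c[0]/-c[2],-c[1]/-c[2]; s=1+p['k1']*(x*x+y*y); return p['cy']+f*y*s,p['cx']+f*x*s
def save(n,im): cv2.imwrite('pics/'+n,im[:,:,::-1])
E
python3 - <<'E'
from h import *
for c in('scene','top'):
    im,d=cams.read_camera(c); save(c+'0.png',im); p=cp(c); print(c,p)
    for n,z in(('socket',.045),('rest',.051),('bush_centre',.013),('swing_hub',0),('swing_eye',0),('swing_balance',.025)):
        for r in landmark_of(c,n)[:4]: print(n,round(r['conf'],2),np.round(r['position'],1),np.round(atz(p,r['position'],z),4))
print(status.get_obs())
E
```

```text
scene {'vfov': 57.21026598959935, 'cx': 328.22689993657764, 'cy': 243.13166438485547, 'k1': -0.08777943703428635, 'eye': array([ 0.03036705, -0.81975591,  0.79361843]), 'attitude': array([ 45.45449514,  -0.76387324, -38.74242026])}
socket 0.64 [203.6 329.9] [ 0.6119 -0.1181  0.045 ]
rest 0.93 [238.8 291.6] [ 0.4496 -0.171   0.051 ]
bush_centre 0.69 [280.8 293. ] [ 0.3921 -0.2546  0.013 ]
bush_centre 0.64 [319.4 334.3] [ 0.3985 -0.3985  0.013 ]
bush_centre 0.59 [272.9 331.3] [ 0.4777 -0.2905  0.013 ]
swing_hub 0.78 [323.3 335.5] [ 0.4002 -0.4011  0.    ]
swing_hub 0.27 [279.7 292.1] [ 0.3984 -0.2411  0.    ]
swing_eye 0.84 [292.  395.4] [ 0.565  -0.4197  0.    ]
swing_balance 0.75 [300.8 352. ] [ 0.4551 -0.3905  0.025 ]
swing_balance 0.49 [292.4 398.6] [ 0.5531 -0.4376  0.025 ]
top {'vfov': 50.523660781034046, 'cx': 319.7713143766896, 'cy': 240.6660911021543, 'k1': 0.02437808229358648, 'eye': array([ 0.43094305, -0.23597242,  1.12782962]), 'attitude': array([  1.34799141,  -1.37639632, -91.49546126])}
socket 0.71 [172.6 251.2] [ 0.6043 -0.1205  0.045 ]
rest 0.65 [248.7 274.7] [ 0.4411
[... 353 characters left out ...]
025 ]
{'time_s': 0.7, 'qpos': array([-70.23802129,  18.38983755,  -4.01440235,  83.10472648,
         1.29518713,  78.54072151,  -3.25917791]), 'joint_velocities': array([-0.00875263, -0.02731975,  0.09659197, -0.06103095, -0.08277835,
        0.03042535,  0.03387503]), 'effort': array([ 1.87822516e-04, -4.90941310e+01, -4.02680989e-01, -3.12709630e+01,
       -6.36159768e-02,  3.30937165e-02,  3.10729286e-05]), 'tool_pos': array([0.21116765, 0.61475847, 0.40483475]), 'tool_rot': array([ 1.79996680e+02, -9.84495584e-03,  7.10460035e+01]), 'force': array([ 0.16401982,  0.14499931, -0.10273169]), 'wrist_torque': array([-0.01965429, -0.00013253,  0.02528721]), 'grip_width': 0.08728110279199086}
```

View top.

```bash
python3 - <<'E'
import cv2
a=cv2.imread('pics/top0.png')[120:420,170:480]; b=cv2.imread('pics/scene0.png')[150:400,200:450]
import numpy as np
a=cv2.resize(a,(0,0),fx=1.9,fy=1.9); cv2.imwrite('pics/a.png',a)
cv2.imwrite('pics/b.png',cv2.resize(b,(0,0),fx=2.3,fy=2.3))
E
```

```text
(no output)
```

View pics/a.png

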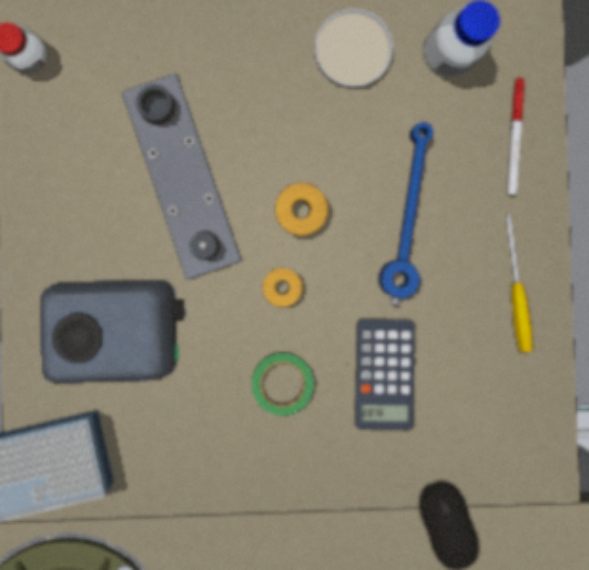

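View pics/b.png

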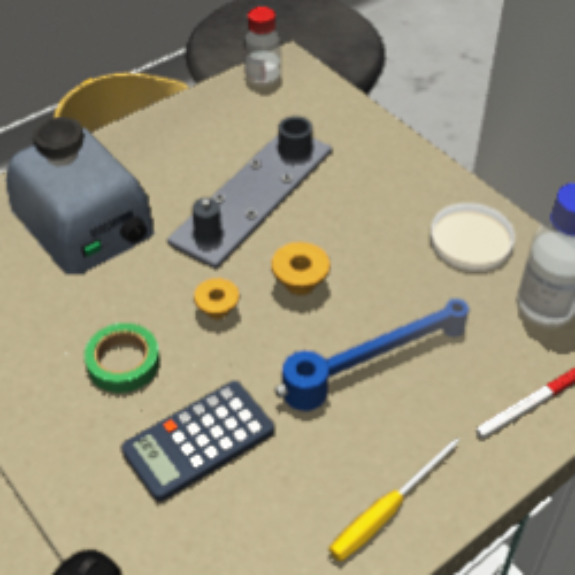

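Top crop: the stand's boss is at crop (157,105) and the rest post at (205,245). The small bush (the one meant) is at (283,287) and its larger look-alike at (302,210). The swing arm's hub is at (400,280) and its eye at (421,132). The scene crop agrees. I'll check heights along the swing path before moving.

```bash
python3 - <<'E'
from h import *
for c in('top','scene'):
    im,d=cams.read_camera(c); p=cp(c); P=[]
    for r in range(0,480,6):
        for k in range(0,640,6):
            if d[r,k]>0: P.append(atd(p,(r,k),d[r,k]))
    P=np.array(P); R_=np.hypot(P[:,0],P[:,1]); az=np.degrees(np.arctan2(P[:,1],P[:,0]))
    for a in range(-60,90,10):
        m=(abs(az-a)<5)&(R_>.35)&(R_<.85); print(c,a,m.sum(),np.round(P[m][P[m][:,2].argmax()],3) if m.any() else '')
print(P[:,1].max())
E
```

```text
top -60 173 [ 0.333 -0.531  0.021]
top -50 242 [ 0.39  -0.399  0.041]
top -40 301 [ 0.669 -0.47   0.157]
top -30 292 [ 0.669 -0.447  0.157]
top -20 430 [ 0.781 -0.251  0.427]
top -10 230 [ 0.366 -0.053  0.115]
top 0 218 [ 0.367 -0.031  0.118]
top 10 54 [0.625 0.066 0.003]
top 20 38 [ 0.789  0.273 -0.207]
top 30 64 [ 0.765  0.36  -0.229]
top 40 157 [ 0.488  0.461 -0.446]
top 50 120 [ 0.397  0.477 -0.438]
top 60 65 [ 0.362  0.519 -0.451]
top 70 116 [0.114 0.38  0.002]
top 80 145 [0.088 0.341 0.004]
scene -60 234 [ 0.356 -0.53   0.019]
scene -50 334 [ 0.378 -0.388  0.046]
scene -40 294 [ 0.64  -0.463  0.156]
scene -30 166 [ 0.671 -0.468  0.16 ]
scene -20 358 [ 0.787 -0.271  0.56 ]
scene -10 95 [ 0.362 -0.035  0.116]
scene 0 76 [ 0.35  -0.025  0.116]
scene 10 9 [0.444 0.044 0.001]
scene 20 1 [ 0.776  0.334 -0.214]
scene 30 0 
scene 40 0 
scene 50 1 [ 0.443  0.585 -0.457]
scene 60 2 [ 0.405  0.626 -0.466]
scene 70 81 [0.177 0.6   0.494]
scene 80 21 [0.126 0.554 0.004]
1.0579693096210672
```

Request:
jog_arm([
  [0.25,-0.005,0.04,0,0,0,3.6],
  [0.25,-0.005,0.04,0,0,0,3.6],
  [0.25,-0.005,0.04,0,0,0,3.6],
  [0.25,-0.005,0.04,0,0,0,3.6],
  [0.25,-0.005,0.04,0,0,0,3.6],
  [0.25,-0.005,0.04,0,0,0,3.6],
  [0.25,-0.005,0.039,0,0,0,3.6],
  [0.25,-0.005,0.039,0,0,0,3.6],
  [0.25,-0.005,0.039,0,0,0,3.6],
  [0.25,-0.005,0.039,0,0,0,3.6],
  [0.25,-0.005,0.038,0,0,0,3.6],
  [0.25,-0.005,0.038,0,0,0,3.6],
])

```text
time_s: 1.8
tool_pos: [0.536, 0.28, 0.4049]
tool_rot: [180.0, -0.0, 27.7]
force: [0.7, -0.3, -0.6]
grip_width: 0.0652
```

Request:
jog_arm([
  [0.25,-0.005,0.037,0,0,0,3.6],
  [0.25,-0.005,0.037,0,0,0,3.6],
  [0.25,-0.005,0.037,0,0,0,3.6],
  [0.25,-0.005,0.037,0,0,0,3.6],
  [0.25,-0.005,0.037,0,0,0,3.6],
  [0.25,-0.005,0.036,0,0,0,3.6],
  [0.25,-0.005,0.036,0,0,0,3.6],
  [0.25,-0.005,0.036,0,0,0,3.6],
  [0.25,-0.005,0.036,0,0,0,3.6],
  [0.25,-0.005,0.035,0,0,0,3.6],
  [0.25,-0.005,0.035,0,0,0,3.6],
  [0.25,-0.005,0.035,0,0,0,3.6],
])

```text
time_s: 2.8
tool_pos: [0.5378, -0.1475, 0.405]
tool_rot: [-180.0, -0.0, -15.5]
force: [1.8, 0.1, 1.0]
grip_width: 0.0648
```

Request:
jog_arm([
  [0.25,-0.0234,0.0288,0,0,0,0],
  [0.25,-0.0234,0.0288,0,0,0,0],
  [0.25,-0.0234,0.0288,0,0,0,0],
  [0.25,-0.0234,0.0288,0,0,0,0],
  [0.25,-0.0234,0.0288,0,0,0,0],
  [0.25,0,0,0.015,0,0,6],
  [0.25,0,0,0.015,0,0,6],
  [0.25,0,0,0.015,0,0,6],
  [0.25,0,0,0.015,0,0,6],
  [0.25,0,0,0.015,0,0,6],
  [0.25,0,0,0,0,0,0],
])

```text
time_s: 3.72
tool_pos: [0.3863, -0.2531, 0.3274]
tool_rot: [179.9, 0.2, -45.5]
force: [-0.7, 0.2, -0.7]
grip_width: 0.065
```

```bash
cat > look.py <<'E'
from h import *
import sys
def look(names,c='wrist',png=None):
    o=status.get_obs(); T=rot(o['tool_rot']); t=np.array(o['tool_pos']); p=cp(c)
    im,d=cams.read_camera(c)
    print('t',o['time_s'],'tcp',t.round(4),np.round(o['tool_rot'],2),'w',round(o['grip_width'],4),'q7',np.round(o['qpos'],1)[6],'F',np.round(o['force'],1))
    if png: save(png,im)
    for n,z in names:
        for r in landmark_of(c,n)[:3]:
            X=atz(p,r['position'],z); print(n,round(r['conf'],2),np.round(r['position'],1),X.round(4),'toolxy',(T.T@(X-t)).round(4))
    return p,im,d,t,T
E
python3 - <<'E'
from look import *
p,*_=look([('bush_centre',.013),('bush',0),('rest',.051)],png='w1.png'); print(p)
for r in outline_of('wrist','bush')[:3]: print(r['conf'],r['box'])
E
```

```text
t 3.7167 tcp [ 0.3863 -0.2531  0.3274] [179.9    0.23 -45.51] w 0.065 q7 -17.3 F [-0.7  0.2 -0.7]
bush_centre 0.8 [180.4 416. ] [ 0.482  -0.2817  0.013 ] toolxy [ 0.0887 -0.0488  0.314 ]
bush_centre 0.76 [229.8 321.5] [ 0.3925 -0.254   0.013 ] toolxy [ 0.0062 -0.0043  0.3144]
bush_centre 0.35 [ 21.  342.2] [ 0.5234 -0.147   0.013 ] toolxy [ 0.0216 -0.1727  0.314 ]
bush 0.94 [175.5 407.3] [ 0.4813 -0.2762  0.    ] toolxy [ 0.0844 -0.0522  0.327 ]
bush 0.61 [227.8 323. ] [ 0.3929 -0.2559  0.    ] toolxy [ 0.0079 -0.0033  0.3274]
rest 0.8 [112.1 283.8] [ 0.4412 -0.1662  0.051 ] toolxy [-0.0224 -0.1005  0.2763]
{'vfov': 71.83660600388664, 'cx': 314.59396733705603, 'cy': 242.08650981001085, 'k1': -0.026753038036289704, 'eye': array([ 0.43698367, -0.20338558,  0.30654303]), 'attitude': array([-15.0269248 ,   0.26882289, -45.48296956])}
0.88 [382.6, 142.6, 458.4, 221.1]
0.85 [297.5, 210.2, 347.6, 258.8]
```

View pics/w1.png

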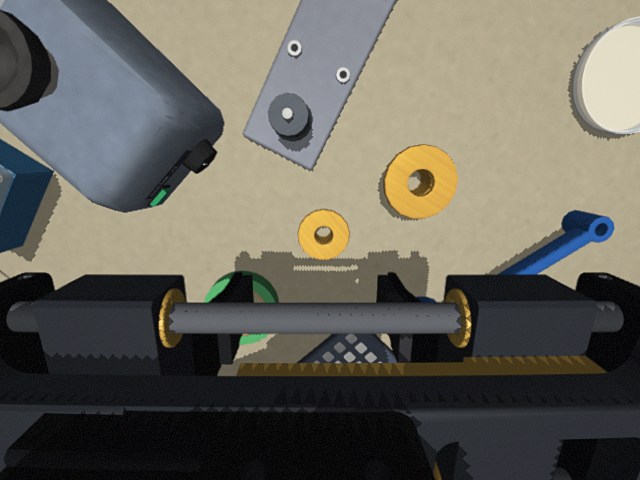

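Wrist view: the small bush's flange is centred near pixel (323,234). The larger look-alike is at (420,181), the rest post at (290,115) and the tape partly behind the fingers.

```bash
python3 - <<'E'
from look import *
p,im,d,t,T=look([])
hsv=cv2.cvtColor(im,cv2.COLOR_RGB2HSV); m=cv2.inRange(hsv,(12,120,120),(28,255,255)); m[:,:290]=0;m[:,356:]=0;m[:200]=0;m[265:]=0
c=max(cv2.findContours(m,0,1)[0],key=cv2.contourArea); e=cv2.minEnclosingCircle(c); el=cv2.fitEllipse(c); print(e,el)
X=atz(p,el[0][::-1],.025); print(X,T.T@(X-t), d[232,308], atd(p,(232,308),d[232,308]))
E
```

```text
t 3.9667 tcp [ 0.3878 -0.2539  0.3309] [-1.7994e+02 -9.0000e-02 -4.5240e+01] w 0.0648 q7 -17.0 F [-0.2 -0.6  0.3]
((319.30767822265625, 235.07691955566406), 25.392887115478516) ((319.355224609375, 234.75892639160156), (48.780860900878906, 49.72170639038086), 78.9421157836914)
[ 0.3925536  -0.25581874  0.025     ] [ 0.00420823 -0.00174299  0.30586967] 0.29251236 [ 0.38729252 -0.24689858  0.02517115]
```

Request:
jog_arm([
  [0.25,0.004,-0.002,0.01,0,0,0],
  [0.25,0,0,0.025,0,0,0],
  [0.25,0,0,0.03,0,0,0],
  [0.25,0,0,0.03,0,0,0],
  [0.25,0,0,0.025,0,0,0],
  [0.25,0,0,0.015,0,0,0],
  [0.25,0,0,0.006,0,0,0],
  [0.25,0,0,0,0,0,0],
  [0.25,0,0,0,0,0,0],
], grip_force=15)

```text
time_s: 4.77
tool_pos: [0.3922, -0.2554, 0.1896]
tool_rot: [-180.0, -0.1, -45.3]
force: [0.5, -1.2, 0.5]
grip_width: 0.0653
```

Request:
jog_arm([
  [0.45,0,0,0,0,0,0],
  [0.6,0,0,0,0,0,0],
  [0.8,0,0,0,0,0,0],
  [1,0,0,0,0,0,0],
  [1,0,0,0,0,0,0],
  [1,0,0,0,0,0,0],
])

```text
time_s: 5.27
tool_pos: [0.392, -0.2553, 0.1893]
tool_rot: [-179.9, -0.1, -45.3]
force: [-0.4, 0.6, 4.0]
grip_width: 0.0447
```

Request:
jog_arm([
  [1,0,0,-0.015,0,0,0],
  [1,0,0,-0.03,0,0,0],
  [1,0,0,-0.035,0,0,0],
  [1,0.009,-0.03,-0.025,0,0,0],
  [1,0.009,-0.032,-0.015,0,0,0],
  [1,0.009,-0.032,-0.01,0,0,0],
  [1,0.009,-0.032,0,0,0,0],
  [1,0.009,-0.032,0,0,0,0],
  [1,0.009,-0.032,0,0,0,0],
  [1,0,0,0,0,0,0],
  [1,0,0,0,0,0,0],
  [1,0,0,0,0,0,0],
])

```text
time_s: 6.27
tool_pos: [0.5642, -0.1604, 0.318]
tool_rot: [179.9, 0.1, -45.4]
force: [-0.3, 0.1, -1.0]
grip_width: 0.0444
```

```bash
python3 - <<'E'
from look import *
look([('socket',.045),('rest',.051),('bush_centre',.165)],png='w2.png')
look([('socket',.045),('rest',.051)])
E
```

```text
t 6.2667 tcp [ 0.5642 -0.1604  0.318 ] [ 1.7989e+02  6.0000e-02 -4.5360e+01] w 0.0444 q7 -23.9 F [-0.3  0.1 -1. ]
socket 0.63 [170.1 312.4] [ 0.6047 -0.1176  0.045 ] toolxy [-0.0017 -0.0594  0.2729]
rest 0.49 [299.1 318. ] [ 0.5355 -0.1922  0.051 ] toolxy [0.0028 0.0422 0.2671]
bush_centre 0.58 [296.9 316.1] [ 0.5724 -0.1531  0.165 ] toolxy [ 0.0007 -0.0113  0.153 ]
bush_centre 0.52 [292.1 312.4] [ 0.5729 -0.1504  0.165 ] toolxy [-0.0009 -0.0135  0.153 ]
t 6.4667 tcp [ 0.5638 -0.1611  0.3189] [-1.7998e+02  1.0000e-02 -4.5470e+01] w 0.0447 q7 -23.9 F [ 0.5  0.6 -0.5]
socket 0.93 [169.2 312.7] [ 0.6055 -0.1179  0.045 ] toolxy [-0.0015 -0.06    0.2739]
```

View pics/w2.png

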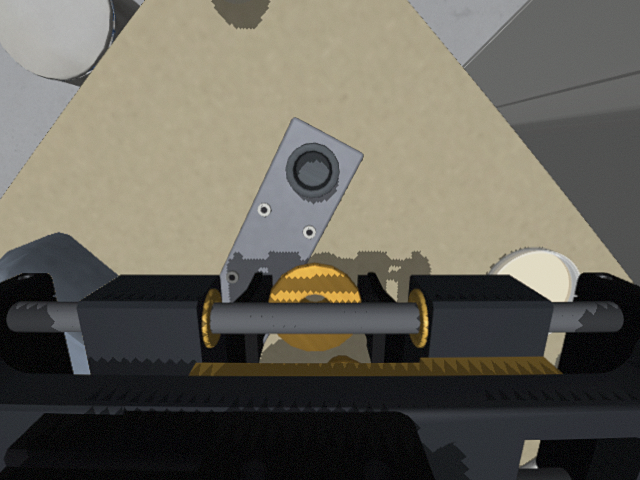

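Wrist view: the bush is held flange up between the fingers, with the flange top near (316,308). The empty boss is at (313,171). Next I'll measure the bush's offset in the grip and the boss centre.

```bash
python3 - <<'E'
from look import *
from scipy.optimize import least_squares
p,im,d,t,T=look([])
hsv=cv2.cvtColor(im,cv2.COLOR_RGB2HSV); m=cv2.inRange(hsv,(12,120,90),(28,255,255)); m[:255]=0;m[300:]=0;m[:,:265]=0;m[:,370:]=0
m2=cv2.connectedComponentsWithStats(m); pts=[]
for c in range(272,362,3):
    r=np.where(m[:,c])[0]
    if len(r): pts.append((r[0],c))
pts=np.array(pts,float)
for z in (.160,.1636):
    def res(v):
        # rays of points onto plane tool z: distance from centre = .023
        out=[]
        for q in pts:
            D=T.T@ray(p,q); E=T.T@(np.array(p['eye'])-t); X=E+D*(z-E[2])/D[2]; out.append(np.hypot(X[0]-v[0],X[1]-v[1])-.023)
        return out
    s=least_squares(res,[0,0],loss='soft_l1',f_scale=.001); print('bush in tool',z,s.x,np.abs(s.fun).mean(),len(pts))
# boss mouth: depth-based
P=np.array([atd(p,(r,c),d[r,c]) for r in range(135,205) for c in range(280,345)])
q=P[(P[:,2]>.041)&(P[:,2]<.05)]; c,rad=cv2.minEnclosingCircle((q[:,:2]*1000).astype(np.float32)); print('mouth',c,rad,q[:,2].mean(),len(q),'depthcentroid',q.mean(0))
X=np.array([c[0]/1e3,c[1]/1e3,.045]); print('boss in tool',T.T@(X-t))
E
```

```text
t 6.6167 tcp [ 0.5642 -0.1606  0.319 ] [-179.96   -0.    -45.41] w 0.0443 q7 -23.9 F [-0.7  0.4 -0.9]
bush in tool 0.16 [-8.94003382e-05 -7.57593887e-04] 0.0005109771060268726 30
bush in tool 0.1636 [-6.27199849e-05  3.82881650e-04] 0.0004419593892756019 30
mouth (603.868896484375, -117.82852172851562) 20.40749168395996 0.04405330582183638 1147 depthcentroid [ 0.60441852 -0.11752906  0.04405331]
boss in tool [-0.00261785 -0.05806058  0.27405025]
```

Request:
jog_arm([
  [1,-0.001,-0.02,0,0,0,0],
  [1,-0.001,-0.025,0,0,0,0],
  [1,0,-0.0138,0.01,0,0,0],
  [1,0,0,0.025,0,0,0],
  [1,0,0,0.025,0,0,0],
  [1,0,0,0.015,0,0,0],
  [1,0,0,0.004,0,0,0],
  [1,0,0,0,0,0,0],
  [1,0,0,0,0,0,0],
  [1,0,0,0,0,0,0],
])

```text
time_s: 7.5
tool_pos: [0.6059, -0.1175, 0.2413]
tool_rot: [-179.9, -0.1, -45.4]
force: [0.8, 0.0, -0.7]
grip_width: 0.0447
```

```bash
python3 - <<'E'
from look import *
p,im,d,t,T=look([],png='w3.png')
P,im2,d2,_,_=look([],c='scene')
S=im2[150:260,270:390]; W=im[200:420,190:440]
v=np.zeros((400,800,3),np.uint8); v[:367,:400]=cv2.resize(S,(400,367)); v[:352,400:]=cv2.resize(W,(400,352)); save('c3.png',v)
E
```

```text
t 7.5 tcp [ 0.6059 -0.1175  0.2413] [-1.799e+02 -1.100e-01 -4.536e+01] w 0.0447 q7 -25.4 F [ 0.8  0.  -0.7]
t 7.55 tcp [ 0.6059 -0.1175  0.2414] [-1.7988e+02 -1.2000e-01 -4.5360e+01] w 0.0446 q7 -25.4 F [ 0.9 -0.3 -1.6]
```

View pics/c3.png

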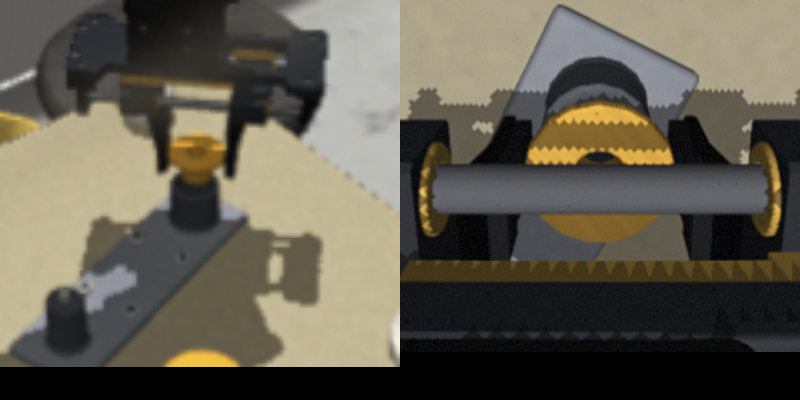

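View: in both cameras the bush sits just above the boss and nearly concentric with it. I'll make a small trim and descend gently while watching the force.

Request:
jog_arm([
  [1,-0.0006,0.0005,0,0,0,0],
  [1,0,0,0.004,0,0,0],
  [1,0,0,0.003,0,0,0],
  [1,0,0,0.003,0,0,0],
  [1,0,0,0.002,0,0,0],
  [1,0,0,0,0,0,0],
  [1,0,0,0,0,0,0],
])

```text
time_s: 8.18
tool_pos: [0.6044, -0.1171, 0.2275]
tool_rot: [180.0, 0.0, -45.3]
force: [-0.1, -0.7, -1.2]
grip_width: 0.0447
```

Request:
jog_arm([
  [1,0,0,0.004,0,0,0],
  [1,0,0,0.004,0,0,0],
  [1,0,0,0.003,0,0,0],
  [1,0,0,0.001,0,0,0],
  [1,0,0,0,0,0,0],
  [1,0,0,0,0,0,0],
])

```text
time_s: 8.68
tool_pos: [0.6044, -0.1171, 0.2156]
tool_rot: [180.0, 0.0, -45.3]
force: [0.2, -0.0, -1.0]
grip_width: 0.044
```

Request:
jog_arm([
  [1,0,0,0.001,0,0,0],
  [1,0,0,0.001,0,0,0],
  [1,0,0,0,0,0,0],
  [1,0,0,0,0,0,0],
])

```text
time_s: 9.02
tool_pos: [0.6044, -0.1174, 0.2146]
tool_rot: [-180.0, 0.0, -45.4]
force: [-2.0, -0.5, 5.3]
grip_width: 0.0443
```

Request:
jog_arm([
  [0.4,0,0,0,0,0,0],
  [0.25,0,0,0,0,0,0],
  [0.25,0,0,0,0,0,0],
  [0.25,0,0,0,0,0,0],
  [0.25,0,0,-0.015,0,0,0],
  [0.25,0,0,-0.03,0,0,0],
  [0.25,0,0.01,-0.03,0,0,0],
  [0.25,0,0.025,-0.03,0,0,0],
  [0.25,0,0.025,0,0,0,0],
  [0.25,0,0,0,0,0,0],
  [0.25,0,0,0,0,0,0],
  [0.25,0,0,0,0,0,0],
])

```text
time_s: 10.02
tool_pos: [0.5618, -0.1587, 0.3183]
tool_rot: [-180.0, 0.0, -45.3]
force: [-0.3, 0.6, -0.5]
grip_width: 0.0652
```

```bash
python3 - <<'E'
from look import *
p,im,d,t,T=look([('bush_centre',.038),('socket',.045)],png='w4.png')
P=np.array([[atd(p,(r,c),d[r,c]) for c in range(275,350,1)] for r in range(130,210,1)]).reshape(-1,3)
q=P[(P[:,2]>.047)&(P[:,2]<.09)]; print(len(q),q[:,2].min(),q[:,2].max(),np.median(q[:,2]),q.mean(0)); c,rad=cv2.minEnclosingCircle((q[:,:2]*1000).astype(np.float32));print(c,rad)
A=np.c_[q[:,:2]-q[:,:2].mean(0),np.ones(len(q))]; print('tilt slopes',np.linalg.lstsq(A,q[:,2],rcond=None)[0])
for cam in('top','scene'):
    look([('swing_hub',0),('swing_eye',0),('swing_balance',.025),('rest',.051)],c=cam)
save('c4.png',cv2.resize(im[100:300,200:440],(480,400)))
E
```

```text
t 10.0167 tcp [ 0.5618 -0.1587  0.3183] [-1.7997e+02  4.0000e-02 -4.5340e+01] w 0.0652 q7 -24.0 F [-0.3  0.6 -0.5]
bush_centre 0.71 [169.4 313.4] [ 0.6034 -0.1159  0.038 ] toolxy [-0.001  -0.0595  0.2804]
socket 0.87 [172.8 316.6] [ 0.6035 -0.1192  0.045 ] toolxy [ 0.0014 -0.0573  0.2734]
2682 0.04705765834388481 0.05279392158543872 0.05021689660167526 [ 0.60388416 -0.1175095   0.05020245]
(603.41796875, -117.81775665283203) 22.94854164123535
tilt slopes [-0.0007425  -0.00017595  0.05020245]
t 10.1667 tcp [ 0.5622 -0.1581  0.3179] [ 1.7996e+02  6.0000e-02 -4.5240e+01] w 0.0653 q7 -24.0 F [ 0.4 -0.9 -0.1]
swing_hub 0.85 [263.6 376.5] [ 0.4026 -0.3884  0.    ] toolxy [0.0515 0.2753 0.318 ]
swing_hub 0.5 [146.9 404.9] [ 0.6614 -0.4594  0.    ] toolxy [0.2841 0.1415 0.3177]
swing_eye 0.79 [193.3 389.7] [ 0.5584 -0.4224  0.    ] toolxy [0.1853 0.1886 0.3178]
swing_eye 0.45 [191.4 437.6] [ 0.5601 -0.5297  0.    ] toolxy [0.2627 0.263  0.3178]
swing_balance 0.71 [243.3 381.7] [ 0.447  -0.3977  0.025 ] toolxy [0.0893 0.2503 0.293 ]
rest 0.81 [248.4 277.4] [ 0.4416 -0.1725  0.051 ] toolxy [-0.0744  0.0957  0.267 ]
t 10.4167 tcp [ 0.5619 -0.159   0.3184] [ 1.7998e+02  2.0000e-02 -4.5320e+01] w 0.0652 q7 -24.0 F [-0.1 -1.3  0.5]
swing_hub 0.71 [319.7 333.8] [ 0.4033 -0.3914  0.    ] toolxy [0.0538 0.2761 0.3185]
swing_hub 0.28 [366.7 370.3] [ 0.3879 -0.5265  0.    ] toolxy [0.1391 0.382  0.3185]
swing_hub 0.27 [282.4 440.8] [ 0.6713 -0.4664  0.    ] toolxy [0.2956 0.1383 0.3184]
swing_eye 0.93 [292.6 397.7] [ 0.568  -0.4243 -0.    ] toolxy [0.193  0.1821 0.3185]
swing_eye 0.37 [181.2 315. ] [0.6779 0.0339 0.    ] toolxy [-0.0555 -0.2183  0.3184]
swing_balance 0.86 [303.1 349.5] [ 0.4466 -0.3919  0.025 ] toolxy [0.0846 0.2456 0.2935]
rest 0.95 [238.2 287.2] [ 0.4424 -0.1627  0.051 ] toolxy [-0.0813  0.0875  0.2675]
```

View pics/c4.png

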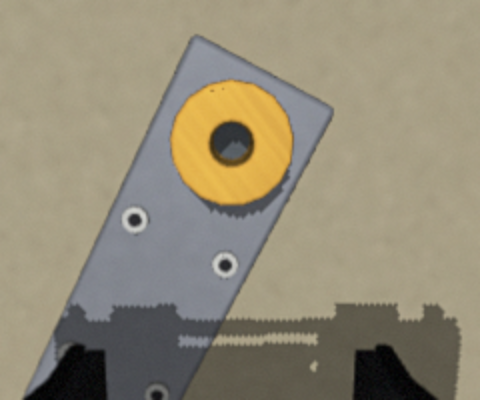

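The bush is seated: the flange top reads 50.2 mm against a 44.05 mm mouth reading, and it is flat with its centre at about (0.604,-0.1178). In the view it is concentric on the boss and upright. Now the swing arm.

Request:
jog_arm([
  [0.5,0.0125,0.0355,0,0,0,0],
  [0.5,0.0125,0.0355,0,0,0,0],
  [0.5,0.0125,0.0355,0,0,0,0],
  [0.5,0.0125,0.0355,0,0,0,0],
  [0.5,0.0125,0.0355,0,0,0,0],
  [0.5,0.0125,0.0355,0,0,0,0],
  [0.5,0.0125,0.0355,0,0,0,0],
  [0.5,0,0,0,0,0,-6.8],
  [0.5,0,0,0,0,0,-6.8],
  [0.5,0,0,0,0,0,-6.8],
  [0.5,0,0,0,0,0,-6.8],
  [0.5,0,0,0,0,0,-6.8],
])

```text
time_s: 11.67
tool_pos: [0.4463, -0.3964, 0.3187]
tool_rot: [-180.0, -0.0, -11.0]
force: [0.2, 1.3, -0.5]
grip_width: 0.0434
```

Request:
jog_arm([
  [0.5,0,0,0,0,0,-6.8],
  [0.5,0,0,0,0,0,-6.8],
  [0.5,0,0,0,0,0,-6.8],
  [0.5,0,0,0,0,0,-6.8],
  [0.5,0,0,0,0,0,-6.8],
  [0.5,0,0,0,0,0,-6.8],
  [0.5,0,0,0,0,0,-6.8],
  [0.5,0,0,0,0,0,-6.8],
  [0.5,0,0,0,0,0,-6.8],
  [0.5,0,0,0,0,0,-6.8],
  [0.5,0,0,0,0,0,-6.8],
  [0.5,0,0,0,0,0,-6.8],
])

```text
time_s: 12.67
tool_pos: [0.4463, -0.3963, 0.3188]
tool_rot: [180.0, -0.0, 70.6]
force: [-0.7, 0.6, 0.3]
grip_width: 0.0437
```

Request:
jog_arm([
  [0.5,0,0,0,0,0,-6.8],
  [0.5,0,0,0,0,0,0],
  [0.5,0,0,0,0,0,0],
  [0.5,0,0,0,0,0,0],
])

```text
time_s: 13.0
tool_pos: [0.4463, -0.3963, 0.3188]
tool_rot: [180.0, -0.0, 76.9]
force: [-0.8, -0.5, -0.7]
grip_width: 0.0436
```

```bash
python3 - <<'E'
from look import *
p,im,d,t,T=look([('swing_hub',0),('swing_eye',0),('swing_balance',.025)],png='w5.png')
look([('swing_hub',0),('swing_eye',0),('swing_balance',.025)])
E
```

```text
t 13.0 tcp [ 0.4463 -0.3963  0.3188] [ 1.7999e+02 -1.0000e-02  7.6870e+01] w 0.0436 q7 121.6 F [-0.8 -0.5 -0.7]
swing_hub 0.88 [178.  308.4] [ 0.3974 -0.3897  0.    ] toolxy [-0.0048 -0.0492  0.3188]
swing_eye 0.67 [347.5 314.3] [ 0.5642 -0.4232  0.    ] toolxy [0.0005 0.1209 0.3188]
swing_balance 0.79 [237.8 312.9] [ 0.4453 -0.3968  0.025 ] toolxy [-0.0007 -0.0009  0.2938]
t 13.2 tcp [ 0.4464 -0.3962  0.3187] [-180.     -0.     76.99] w 0.0435 q7 121.7 F [0.4 0.6 0.8]
swing_hub 0.59 [177.7 307. ] [ 0.3969 -0.3909  0.    ] toolxy [-0.006  -0.0494  0.3187]
swing_eye 0.71 [347.5 319.1] [ 0.5654 -0.4181  0.    ] toolxy [0.0054 0.1209 0.3187]
swing_balance 0.7 [237.7 310.5] [ 0.4449 -0.3986  0.025 ] toolxy [-0.0027 -0.0009  0.2937]
swing_balance 0.42 [248.4 591.4] [ 0.5094 -0.1614  0.025 ] toolxy [0.2429 0.0086 0.2937]
```

View pics/w5.png

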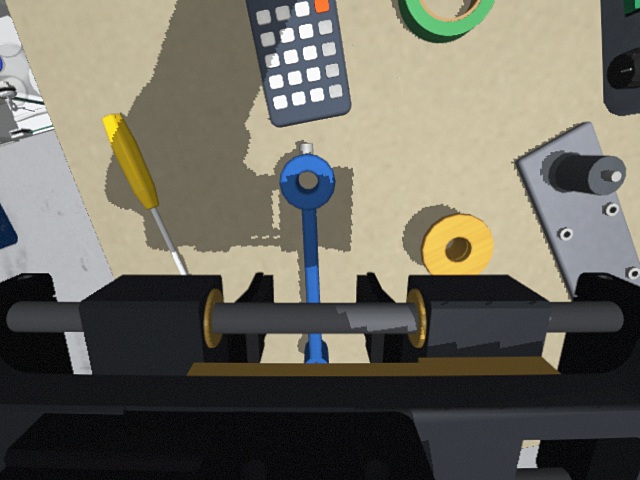

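Wrist view: the hub is at about (307,181) and the bar runs down between the open fingers at column 312, tilted slightly. I'll measure its direction from the blue pixels.

```bash
cat > bar.py <<'E'
from look import *
def bar(r0=215,r1=268,ztop=.034,c0=260,c1=360):
    p,im,d,t,T=look([])
    hsv=cv2.cvtColor(im,cv2.COLOR_RGB2HSV); m=cv2.inRange(hsv,(100,110,40),(125,255,255))
    L=[]
    for r in range(r0,r1):
        c=np.where(m[r,c0:c1])[0]
        if len(c)>4:
            L.append([T.T@(atz(p,(r,c0+k),ztop)-t) for k in (c[0],c[-1]+1)])
    L=np.array(L); mid=L.mean(1)
    a=np.polyfit(mid[:,1],mid[:,0],1); print('bar x at y=0',a[1],'angle(deg, tool x per y)',np.degrees(np.arctan(a[0])),'width',np.ptp(L[:,:,0],axis=1).mean(), 'yrange',mid[:,1].min(),mid[:,1].max())
    return p,im,d,t,T,m
E
python3 - <<'E'
from bar import *
p,im,d,t,T,m=bar()
ys,xs=np.where(m[140:215,260:360]); Q=np.array([T.T@(atd(p,(r+140,c+260),d[r+140,c+260])-t) for r,c in zip(ys,xs)])
z=t[2]-Q[:,2]; q=Q[(z>.036)&(z<.045)]; c,rad=cv2.minEnclosingCircle((q[:,:2]*1000).astype(np.float32)); print('hub in tool',c,rad,len(q),np.median(t[2]-q[:,2]))
E
```

```text
t 13.4 tcp [ 0.4464 -0.3962  0.3187] [-180.     -0.     77.03] w 0.0434 q7 121.8 F [ 0.2 -0.6 -0. ]
bar x at y=0 -0.0027316924953630466 angle(deg, tool x per y) 2.2909886034975515 width 0.01094299392703895 yrange -0.02211252230342345 0.022214355053742314
hub in tool (-5.353847503662109, -48.38650894165039) 21.666418075561523 1998 0.039189464267125995
```

Request:
jog_arm([
  [0.5,-0.0028,-0.0004,0,0,0,-2.5],
  [0.5,0,0,0.02,0,0,0],
  [0.5,0,0,0.03,0,0,0],
  [0.5,0,0,0.03,0,0,0],
  [0.5,0,0,0.025,0,0,0],
  [0.5,0,0,0.016,0,0,0],
  [0.5,0,0,0.0085,0,0,0],
  [0.5,0,0,0,0,0,0],
  [0.5,0,0,0,0,0,0],
], grip_force=45)

```text
time_s: 14.2
tool_pos: [0.4456, -0.3992, 0.1896]
tool_rot: [180.0, 0.0, 79.5]
force: [-0.9, -0.4, 0.5]
grip_width: 0.0438
```

Request:
jog_arm([
  [0.65,0,0,0,0,0,0],
  [0.75,0,0,0,0,0,0],
  [0.85,0,0,0,0,0,0],
  [1,0,0,0,0,0,0],
  [1,0,0,0,0,0,0],
  [1,0,0,0,0,0,0],
  [1,0,0,0,0,0,0],
  [1,0,0,0,0,0,0],
])

```text
time_s: 14.87
tool_pos: [0.4454, -0.3994, 0.1897]
tool_rot: [180.0, 0.0, 79.5]
force: [1.0, -1.3, 2.1]
grip_width: 0.0112
```

Request:
jog_arm([
  [1,0,0,-0.005,0,0,0],
  [1,0,0,-0.01,0,0,0],
  [1,0,0,-0.01,0,0,0],
  [1,0,0,0,0,0,0],
  [1,0,0,0,0,0,0],
])

```text
time_s: 15.28
tool_pos: [0.4457, -0.399, 0.215]
tool_rot: [179.9, 0.0, 79.6]
force: [-0.8, -0.5, -6.8]
grip_width: 0.0117
```

```bash
cat > tilt.py <<'E'
from look import *
def tilt():
    p,im,d,t,T=look([])
    hsv=cv2.cvtColor(im,cv2.COLOR_RGB2HSV); m=cv2.inRange(hsv,(100,110,30),(125,255,255))
    ys,xs=np.where(m&(d>0).astype(np.uint8)*255); Q=np.array([T.T@(atd(p,(r,c),d[r,c])-t) for r,c in zip(ys,xs)])
    q=Q[(Q[:,1]<-.027)&(abs(Q[:,0])<.03)&(Q[:,2]>.1)]; top=np.percentile(q[:,2],20); h=q[abs(q[:,2]-np.median(q[:,2]))<.006]
    A=np.c_[h[:,:2]-h[:,:2].mean(0),np.ones(len(h))]; s=np.linalg.lstsq(A,h[:,2],rcond=None)[0]
    c,rad=cv2.minEnclosingCircle((h[:,:2]*1000).astype(np.float32)); print('hub top tool',np.round(c,1),round(rad,1),len(h),'centroid',h.mean(0).round(4),'slopes deg',np.degrees(s[:2]).round(2))
    return p,im,d,t,T,m,h
if __name__=='__main__':
    import sys
    r=tilt(); save(sys.argv[1],r[1])
E
python3 tilt.py w6.png
```

```text
t 15.2833 tcp [ 0.4457 -0.399   0.215 ] [1.7992e+02 2.0000e-02 7.9560e+01] w 0.0117 q7 126.9 F [-0.8 -0.5 -6.8]
hub top tool [  0.6 -48.6] 21.6 7574 centroid [ 0.0006 -0.0495  0.1506] slopes deg [ 0.07 -0.01]
```

The arm is lifted level, with slopes under 0.1° and the hub at tool (0.6,-48.6) mm. I'll raise it, carry it over the stand, then turn it about +153°.

Request:
jog_arm([
  [1,0,0,-0.015,0,0,0],
  [1,0,0,-0.025,0,0,0],
  [1,0,0,-0.03,0,0,0],
  [1,0,0,-0.03,0,0,0],
  [1,0,0,-0.03,0,0,0],
  [1,0,0,-0.03,0,0,0],
  [1,0.01,0.0021,-0.02,0,0,0],
  [1,0.02,0.004,-0.005,0,0,0],
  [1,0.028,0.006,0,0,0,0],
  [1,0.028,0.006,0,0,0,0],
  [1,0.028,0.006,0,0,0,0],
  [1,0.028,0.006,0,0,0,0],
])

```text
time_s: 16.33
tool_pos: [0.5006, -0.2633, 0.3985]
tool_rot: [-179.9, -0.0, 79.5]
force: [-0.4, 0.0, -7.2]
grip_width: 0.0116
```

Request:
jog_arm([
  [1,0.028,0.006,0,0,0,0],
  [1,0.028,0.006,0,0,0,0],
  [1,0.028,0.006,0,0,0,0],
  [1,0.028,0.006,0,0,0,0],
  [1,0.02,0.005,0,0,0,0],
  [1,0.0095,0.002,0,0,0,0],
  [1,0,0,0,0,0,2],
  [1,0,0,0,0,0,4],
  [1,0,0,0,0,0,5],
  [1,0,0,0,0,0,5],
  [1,0,0,0,0,0,5],
  [1,0,0,0,0,0,5],
])

```text
time_s: 17.33
tool_pos: [0.5563, -0.1321, 0.3985]
tool_rot: [-179.9, 0.1, 53.2]
force: [0.2, -0.3, -8.4]
grip_width: 0.0116
```

Request:
jog_arm([
  [1,0,0,0,0,0,5],
  [1,0,0,0,0,0,5],
  [1,0,0,0,0,0,5],
  [1,0,0,0,0,0,5],
  [1,0,0,0,0,0,5],
  [1,0,0,0,0,0,5],
  [1,0,0,0,0,0,5],
  [1,0,0,0,0,0,5],
  [1,0,0,0,0,0,5],
  [1,0,0,0,0,0,5],
  [1,0,0,0,0,0,5],
  [1,0,0,0,0,0,5],
])

```text
time_s: 18.33
tool_pos: [0.5563, -0.1321, 0.3985]
tool_rot: [180.0, 0.1, -6.8]
force: [0.4, -0.7, -7.2]
grip_width: 0.0114
```

Request:
jog_arm([
  [1,0,0,0,0,0,5],
  [1,0,0,0,0,0,5],
  [1,0,0,0,0,0,5],
  [1,0,0,0,0,0,5],
  [1,0,0,0,0,0,5],
  [1,0,0,0,0,0,5],
  [1,0,0,0,0,0,5],
  [1,0,0,0,0,0,5],
  [1,0,0,0,0,0,5],
  [1,0,0,0,0,0,5],
  [1,0,0,0,0,0,5],
  [1,0,0,0,0,0,5],
])

```text
time_s: 19.33
tool_pos: [0.5563, -0.1321, 0.3986]
tool_rot: [179.9, 0.0, -66.8]
force: [0.1, 0.7, -7.9]
grip_width: 0.0117
```

Request:
jog_arm([
  [1,0,0,0,0,0,4.5],
  [1,0,0,0,0,0,2.3],
  [1,0,0,0,0,0,0],
  [1,0,0,0,0,0,0],
  [1,0,0,0,0,0,0],
  [1,0,0,0,0,0,0],
])

```text
time_s: 19.83
tool_pos: [0.5567, -0.1314, 0.3991]
tool_rot: [180.0, 0.0, -73.2]
force: [-0.0, -0.0, -7.4]
grip_width: 0.0117
```

```bash
python3 tilt.py w7.png; python3 - <<'E'
from look import *
look([('rest',.051),('swing_eye',.2),('swing_hub',.2)],c='top'); look([('rest',.051)],c='scene')
E
```

```text
t 19.8333 tcp [ 0.5567 -0.1314  0.3991] [ 1.7998e+02  1.0000e-02 -7.3230e+01] w 0.0117 q7 -59.1 F [-0.  -0.  -7.4]
hub top tool [ -0.2 -49. ] 22.2 7588 centroid [-0.0002 -0.0504  0.1506] slopes deg [ 0.21 -0.01]
t 19.8833 tcp [ 0.5568 -0.1313  0.3992] [179.99   0.   -73.23] w 0.0113 q7 -59.1 F [ 0.1 -0.1 -6.8]
rest 0.92 [249.3 276.7] [ 0.4397 -0.171   0.051 ] toolxy [0.0042 0.1235 0.3482]
swing_eye 0.68 [266.9 439.8] [ 0.3986 -0.4773  0.2   ] toolxy [0.2856 0.2513 0.1992]
swing_eye 0.57 [249.8 270.5] [ 0.4379 -0.1687  0.2   ] toolxy [0.0015 0.1246 0.1992]
t 20.0833 tcp [ 0.5569 -0.1312  0.3993] [-179.99    0.    -73.24] w 0.0117 q7 -59.2 F [ 0.2  0.1 -7.2]
rest 0.83 [235.1 290.9] [ 0.4558 -0.1593  0.051 ] toolxy [-0.0022  0.1049  0.3483]
```

View pics/w7.png

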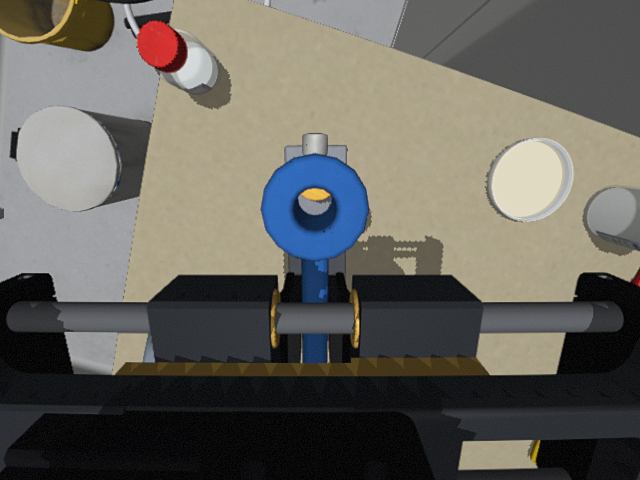

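Wrist view: the hub is centred at (315,207), the bush shows through its bore, and the plate's end edge at row 148 lies level in the picture, so the arm is aligned with the stand. I'll lower it about 10.8 cm.

Request:
jog_arm([
  [1,0.0005,0,0.005,0,0,0],
  [1,0,0,0.012,0,0,0],
  [1,0,0,0.015,0,0,0],
  [1,0,0,0.018,0,0,0],
  [1,0,0,0.018,0,0,0],
  [1,0,0,0.015,0,0,0],
  [1,0,0,0.012,0,0,0],
  [1,0,0,0.008,0,0,0],
  [1,0,0,0.005,0,0,0],
  [1,0,0,0,0,0,0],
  [1,0,0,0,0,0,0],
  [1,0,0,0,0,0,0],
])

```text
time_s: 21.18
tool_pos: [0.5575, -0.1318, 0.2922]
tool_rot: [-179.9, -0.0, -73.3]
force: [-0.2, -0.4, -6.9]
grip_width: 0.0116
```

```bash
python3 tilt.py w8.png; python3 - <<'E'
from look import *
p,im,d,t,T=look([('swing_eye',.101),('swing_hub',.101),('rest',.051),('bush_centre',.038)],c='scene')
p2,im2,d2,_,_=look([('swing_eye',.101),('rest',.051)],c='top')
v=np.zeros((480,800,3),np.uint8); v[:400,:400]=cv2.resize(im[140:270,250:380],(400,400)); v[:400,400:]=cv2.resize(im2[140:270,220:350],(400,400)); save('c8.png',v)
E
```

```text
t 21.1833 tcp [ 0.5575 -0.1318  0.2922] [-1.7989e+02 -4.0000e-02 -7.3250e+01] w 0.0116 q7 -57.1 F [-0.2 -0.4 -6.9]
hub top tool [ -0.3 -49.5] 21.7 7605 centroid [-0.0003 -0.0504  0.1506] slopes deg [ 0.13 -0.05]
t 21.2333 tcp [ 0.5575 -0.1318  0.2923] [-1.7989e+02 -4.0000e-02 -7.3250e+01] w 0.0115 q7 -57.1 F [-0.2 -0.1 -6.5]
swing_eye 0.78 [222.1 285.6] [ 0.443  -0.1597  0.101 ] toolxy [-0.0064  0.1181  0.1911]
swing_hub 0.64 [187.5 330.2] [ 0.61   -0.1202  0.101 ] toolxy [ 0.0039 -0.0532  0.1914]
swing_hub 0.55 [282.3 439. ] [ 0.5869 -0.5089  0.101 ] toolxy [0.3694 0.0808 0.1914]
swing_hub 0.54 [365.2 374.9] [ 0.3508 -0.5667  0.101 ] toolxy [0.3568 0.3236 0.191 ]
rest 0.97 [240.1 291.5] [ 0.4468 -0.1746  0.051 ] toolxy [0.0089 0.1188 0.2411]
rest 0.42 [304.  253.9] [ 0.2719 -0.2837  0.051 ] toolxy [0.063  0.3177 0.2408]
bush_centre 0.72 [269.3 330. ] [ 0.468  -0.2969  0.038 ] toolxy [0.1322 0.1338 0.2542]
bush_centre 0.47 [206.2 329.9] [ 0.6105 -0.12    0.038 ] toolxy [ 0.0038 -0.0536  0.2545]
t 21.4833 tcp [ 0.5572 -0.1317  0.2917] [-1.7995e+02 -1.0000e-02 -7.3250e+01] w 0.0116 q7 -57.1 F [-0.3  0.8 -8.1]
swing_eye 0.65 [250.5 272.2] [ 0.4371 -0.1649  0.101 ] toolxy [-0.0028  0.1247  0.1906]
```

View pics/c8.png

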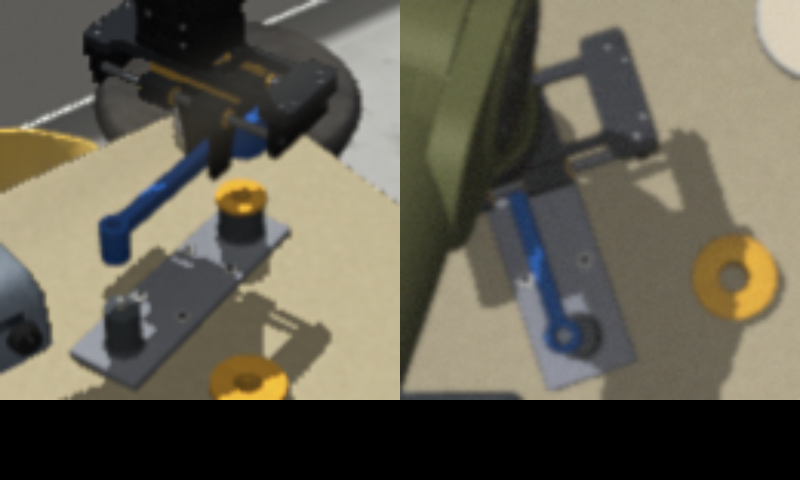

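Views: the arm hangs level over the stand. The eye is near the rest post, possibly a few mm to one side. I'll quantify that against the model in both fixed cameras.

```bash
python3 - <<'E'
from h import *
from scipy.optimize import least_squares
o=status.get_obs(); T=rot(o['tool_rot']); t=o['tool_pos']
a=np.linspace(0,2*np.pi,24)
hyp=np.array([.4410,-.1664]); 
for c in('top','scene'):
    im,d=cams.read_camera(c); p=cp(c); hsv=cv2.cvtColor(im,cv2.COLOR_RGB2HSV); m=cv2.inRange(hsv,(100,110,30),(125,255,255))
    def W(s): # blue 3D points round the eye
        ys,xs=np.where(m[200:275,255:320]); P=np.array([atd(p,(r+200,k+255),d[r+200,k+255]) for r,k in zip(ys,xs)]); return P
    P=W(0); u=T[:,1]; along=(P-t)@u; q=P[(along>.105)&(abs((P-t)@T[:,0])<.03)]
    tp=q[q[:,2]>.129]; b=(along>.03)&(along<.1)&(P[:,2]>.128)
    cc,rr=cv2.minEnclosingCircle((tp[:,:2]*1000).astype(np.float32))
    print(c,'eye top',np.round(cc,1),round(rr,1),len(tp),np.median(tp[:,2]).round(4),'bar lateral tool x',np.round(((P[b]-t)@T[:,0]).mean(),4),'z',np.median(P[b][:,2]).round(4))
    # post: dark grey points with z .04-.06 near hyp
    Q=np.array([atd(p,(r,k),d[r,k]) for r in range(215,275) for k in range(255,315)]); n=np.hypot(*(Q[:,:2]-hyp).T); s=Q[(Q[:,2]>.046)&(Q[:,2]<.054)&(n<.03)]
    cc,rr=cv2.minEnclosingCircle((s[:,:2]*1000).astype(np.float32)); print('  post pts',np.round(cc,1),round(rr,1),len(s))
E
```

```text
top eye top [ 443.5 -166.8] 14.0 82 0.1346 bar lateral tool x 0.0009 z 0.1343
  post pts [ 441.4 -170.4] 14.8 84
scene eye top [ 444.4 -170.8] 14.5 76 0.1351 bar lateral tool x 0.0045 z 0.1346
  post pts [ 441.4 -171.2] 16.1 86
```

Height and level are right: the eye top is at 0.135, so the underside is about 0.101. The direction of the rest post is still unsure by a few mm, so I'll fix the stand's yaw from the plate edges in the earlier wrist pictures.

```bash
python3 - <<'E'
from h import *
o=status.get_obs(); T=rot(o['tool_rot']); t=np.array(o['tool_pos']); p=cp('wrist'); C=T.T@rot(p['attitude']); e=T.T@(np.array(p['eye'])-t)
print('camera mount angle/offset',R.from_matrix(C).as_euler('xyz',degrees=True).round(2),e.round(4))
def pose(tp,rp):
    T=rot(rp); q=dict(p); q['attitude']=T@C; q['eye']=np.array(tp)+T@e; return q
lsd=cv2.createLineSegmentDetector()
for n,tp,rp,box in(('w2.png',[.5642,-.1604,.318],[179.89,.06,-45.36],(200,120,380,262)),('w4.png',[.5618,-.1587,.3183],[-179.97,.04,-45.34],(200,110,380,255)),('w1.png',[.3863,-.2531,.3274],[179.9,.23,-45.51],(240,0,400,175))):
    g=cv2.imread('pics/'+n,0); q=pose(tp,rp); x0,y0,x1,y1=box
    for l in lsd.detect(g[y0:y1,x0:x1])[0][:,0]:
        a,b=l[:2]+[x0,y0],l[2:]+[x0,y0]
        if np.hypot(*(a-b))<60: continue
        A,B=atz(q,a[::-1],.010),atz(q,b[::-1],.010); v=A-B; ang=np.degrees(np.arctan2(v[1],v[0]))%180
        nrm=np.array([-np.sin(np.radians(16.7)),np.cos(np.radians(16.7))]); print(n,a.round(),b.round(),'ang',ang.round(2),'offset',(nrm@(A+B)[:2]/2).round(4),'len',np.linalg.norm(v).round(3))
im=cv2.imread('pics/w1.png',0)[85:145,255:320]; c=cv2.HoughCircles(cv2.GaussianBlur(im,(5,5),1),cv2.HOUGH_GRADIENT,1,50,param1=60,param2=12,minRadius=16,maxRadius=26)
q=pose([.3863,-.2531,.3274],[179.9,.23,-45.51])
if c is not None:
    k=c[0,0]; print(k, atz(q,(k[1]+85,k[0]+255),.051))
nrm=np.array([-np.sin(np.radians(16.7)),np.cos(np.radians(16.7))]); print('bush offset',nrm@np.array([.6036,-.1177]))
E
```

```text
camera mount angle/offset [ 1.6505e+02 -5.0000e-02 -3.0000e-02] [-0.0002 -0.071   0.0208]
w2.png [364. 157.] [312. 253.] ang 17.59 offset -0.3204 len 0.095
w2.png [235. 238.] [289. 122.] ang 17.61 offset -0.2524 len 0.11
w2.png [303. 120.] [363. 152.] ang 107.55 offset -0.2893 len 0.056
w2.png [321. 230.] [360. 157.] ang 17.57 offset -0.3176 len 0.071
w2.png [293. 121.] [232. 251.] ang 17.59 offset -0.2549 len 0.125
w2.png [360. 154.] [297. 120.] ang 107.58 offset -0.2862 len 0.059
w4.png [367. 157.] [315. 254.] ang 17.61 offset -0.3203 len 0.096
w4.png [231. 253.] [294. 119.] ang 17.63 offset -0.2524 len 0.129
w4.png [298. 116.] [366. 153.] ang 107.54 offset -0.2854 len 0.064
w4.png [322. 234.] [364. 156.] ang 17.54 offset -0.3176 len 0.076
w4.png [297. 119.] [236. 249.] ang 17.57 offset -0.2548 len 0.125
w4.png [362. 154.] [299. 120.] ang 107.48 offset -0.2852 len 0.059
w1.png [310. 167.] [393.  -0.] ang 17.62 offset -0.3198 len 0.144
w1.png [244. 134.] [308. 167.] ang 107.8 offset -0.2888 len 0.061
w1.png [241. 132.] [299.   0.] ang 17.48 offset -0.2544 len 0.112
w1.png [302.   1.] [245. 132.] ang 17.55 offset -0.2568 len 0.111
[38.5 29.5 25.4] [ 0.44458508 -0.17221753  0.051     ]
bush offset -0.2861865174245797
```

The plate edges consistently give a stand axis of 17.6°, so x points to -162.4°. The arm lies about 0.6° off that, roughly 2 mm at the eye. A last trim, then settle.

Request:
jog_arm([
  [1,0.0004,0.0008,0,0,0,-0.6],
  [1,0,0,0,0,0,0],
  [1,0,0,0,0,0,0],
  [1,0,0,0,0,0,0],
  [1,0,0,0,0,0,0],
  [1,0,0,0,0,0,0],
])

```text
time_s: 22.23
tool_pos: [0.5564, -0.1322, 0.2913]
tool_rot: [-180.0, 0.0, -72.6]
force: [-0.5, -1.2, -7.1]
grip_width: 0.0116
```

```bash
python3 - <<'E'
from tilt import *
p,im,d,t,T,m,h=tilt()
c,rad=cv2.minEnclosingCircle((h[:,:2]*1000).astype(np.float32)); H=t+T@np.array([c[0]/1e3,c[1]/1e3,h[:,2].mean()]); print('hub world',H.round(4),'want .6036 -.1177 ~.140','underside',(H[2]-.04+.0009).round(4))
for r in landmark_of('wrist','swing_hub')[:1]: print(atz(p,r['position'],.101))
env.sign_off()
E
```

```text
t 22.2333 tcp [ 0.5564 -0.1322  0.2913] [-180.      0.    -72.65] w 0.0116 q7 -56.5 F [-0.5 -1.2 -7.1]
hub top tool [ -0.3 -49.3] 21.7 7604 centroid [-0.0002 -0.0504  0.1506] slopes deg [ 0.24 -0.01]
hub world [ 0.6034 -0.1172  0.1406] want .6036 -.1177 ~.140 underside 0.1015
[ 0.60283534 -0.11617524  0.101     ]
the job is handed in; nothing more can be done
```

I put the small brass bush into the boss, let it go, and am now holding the blue swing arm level over the stand. I handed the job in at about 22 s of the 54 s allowed.

**Bush:** It sits flange up and flat on the mouth. The flange top read 50.2 mm where the bare mouth had read 44.05 mm. That is 6.15 mm above it, against the flange's 6 mm.

**Swing arm:** I gripped it at the balance point with 45 N, and it hangs within about 0.3° of level.
- **Hub:** it is within about 1 mm of the bush axis by depth. The network's hub point read about 1.5 mm off.
- **Height:** the hub's underside is at about 0.1015 m, roughly 50 mm above the bush.
- **Direction:** the arm follows the stand's axis, which I took from the plate edges at 17.6°, to within a few tenths of a degree. That puts the eye within about 1–2 mm of the rest post's axis.

**Checks that disagreed:** The networks' rest-post points scattered by several millimetres and disagreed with each other once the arm hid the post. I relied on the plate edges instead. I did not measure the eye again after the last 0.6° trim.

I did not touch the other things on the bench.

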